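# Isolate the bench supply and bar its lockout hasp

## Task

Turn the rotary isolator's handle fully to off, and only then swing its lockout hasp fully out. Then draw the steel lock bar out of its sleeve and leave it lying level in both saddles, the one on the swung-out hasp and the fixed one, with its two heads outside the saddles. Leave the swab pot, gauze pack and loupe where they are.

Things in the scene. Friction and masses are not known exactly. Their poses are not given: they have to be found in the camera images.
- isolator: Isolator on a 200 x 136 x 6 mm plate, screwed down. Origin: centre of the plate's underside; z up, front is own -x. Grey box at own x 0 to 100, y -62 to 62 mm, top z 45, carries the handle. In front: fixed saddle at own (-80, 42), hasp saddle at own (-80, -42) once the hasp is out (pivot at own (-30, -42)). A bar in both lies along own y, centre line at own x -80, z 43 mm, y 0.
- handle (a joint): Isolator handle angle, rad: 0 = on (bar along the isolator's own x), 1.571 = off, at a stop (bar along own y). It grows anticlockwise seen from above and stays where it is left (about 0.12 N m of friction).
- handle_grip (a point): Point on the handle's vertical axis, 72 mm above the table, at own (50, 0) of the isolator: where to pinch the handle. The handle is a black bar 84 mm long, 16 mm wide, from z 54 to 82 mm; the point's own x axis runs along it.
- hasp (a joint): Hasp angle, rad: 0 = stowed (arm along the isolator's own +y, in front of the box), 1.571 = fully out at a stop (arm along own -x, away from the box). It grows anticlockwise seen from above about a vertical pivot, stays where it is left (friction 0.06 N m). Only to be moved once the handle is off.
- hasp_hinge (a point): The hasp's pivot axis, at 80 mm above the table (a point in the air over the pivot).
- hasp_post (a point): Grip point, 80 mm above the table, on the hasp's upright round steel post (11 mm thick, 15 mm flat head, top at z 92 mm) at the end of the arm, 80 mm from the pivot. Pinch or push the post here. The saddle stands on the arm between post and pivot; its tips are at z 57 mm.
- hasp_saddle (a point): Seat of the saddle on the hasp arm, 50 mm from the pivot, 36 mm above the table. U open upward: slot 22 mm wide between its cheeks, which flare to about 28 mm at the mouth, horn tips at z 57 mm; 10 mm thick along the bar.
- fixed_saddle (a point): Seat of the fixed saddle, the same U with its slot along the isolator's own y, 36 mm above the table.
- sleeve: Aluminium sleeve screwed to the table, in which the lock bar is kept: square tube 40 mm outside, 32 mm inside (floor 4 mm thick), 98 mm long, closed at the back; foot flanges to 34 mm off its axis. Origin on the table under the tube's axis, 30 mm in front of the mouth; own x runs into the tube (mouth at own x 30, back at 128). Draw the bar out along own -x.
- lock_bar: Loose steel bar, 140 mm, 0.14 to 0.28 kg: 14 mm square shank, a 24 mm square, 8 mm thick head at each end. Origin: at mid length, level with the heads' underside (centre line 12 mm above); own x along the bar. Starts in the sleeve with only its front 43 to 49 mm out. No room for fingers at its ends once in the saddles: lay it holding its middle (74 mm free between saddles).
- swab_pot: Bystander: white pot 56 mm across, 102 mm tall with swabs; origin under its centre.
- gauze_block: Bystander: pack of gauze 101 x 102 x 29 mm; origin under its centre.
- loupe: Bystander: folding loupe 36 x 77 x 14 mm; origin under its centre.

How it is judged:
By the outcome, as a careful person would: the job done as asked, in the order asked, and still so for the second after the job is handed in, with the robot touching nothing.
It also fails if it takes over 69 s, if anything falls off the work surface, if the arm or the gripper's body presses on something with over 40 N, if the wrist force passes 120 N, or if a joint passes its speed limit or range.

## Robot

A 7-joint arm with a two-finger parallel gripper is mounted at the origin on a cart in front of the work surface, level with it; the furniture and walls round the work are solid. World frame = base frame: x ahead of the robot, y to its left, z up, the work surface at z = 0. Lengths are in m, angles in rad, forces in N, time in s.
With the tool pointing down it reaches from about 0.4 to 0.9 m from the base axis. Payload 5.5 kg.
Tool frame: the origin (TCP) lies where the fingers leave the gripper's body, on its centre line; the fingertips stand 73 mm ahead of it and the grasp point (between the pads) lies 54 mm ahead of it; z points along the fingers, y is the line along which they close (so a half turn about z gives the same grasp; the last joint's range is limited). The gripper opens to 85 mm and grips with 20 to 120 N. Pads are 22 mm wide; open, the fingers measure 114 mm over their backs; the gripper's body (76 mm by 85 mm) begins 54 mm behind the grasp point. The pads swing forward as they close: fully open they stand 13 mm farther back than shut.
Start: joints at [-1.009, 0.501, -0.427, 1.55, 0.221, 1.138, -0.21], TCP at [0.191, 0.621, 0.304] pointing down, gripper open.
Joint ranges: [-2.88, 2.88], [-0.31, 2.03], [-1.54, 1.56], [0.2, 2.42], [-1.41, 4.55], [0.19, 2.02], [-2.57, 2.57]. Speed limits (rad/s): [2.57, 2.57, 3.14, 3.14, 3.14, 3.14, 3.14].

## Interface

Orientations are given as a unit quaternion [w, x, y, z].
In Python, from plant import r gives the robot as it stands. Calls block until the motion is done:
- r.move_to(position, orientation): joint-space move of the TCP to a pose.
- r.servo_line(position, frame=None, v=0.15): straight line of the TCP; frame=None keeps the orientation; v is the mean speed in m/s.
- r.goto_joints(angles): joint-space move.
- r.release() and r.grasp(force=None): open the fingers fully, or close them until they stop; force is the grip in N (None keeps the last).
- r.dwell(seconds).
- r.solve_ik(position, orientation): joint angles nearest the present ones, or None.
- r.state(): the state.
- r.camera(name): name is "scene" or "top" or "wrist"; returns a dict with "pixels" (400x640x3 uint8, red, green, blue), "camera_matrix" (3x3 intrinsics, pixels), "dist_coeffs" ([k1, k2, p1, p2, k3] as OpenCV has them; the pictures are not rectified), "pose" (4x4, takes a point from camera to world coordinates); the wrist camera has in their place "hand_eye" (4x4, takes a point from camera to tool coordinates, whose origin is the TCP and whose axes are the flange's). Camera axes: x right, y down, z forward; pixel columns grow to the right and rows downward; lengths in m; the calibration is good to about 2 mm. A picture is of the moment at which its call begins: read the wrist's pose just before it. There is no depth.
A pose or a line that the arm cannot do raises r.Unreachable and nothing moves.
- r.close_job(): hands the job in; it is judged then, once.
The state is a dict: "clock": time; "joint_pos": joint angles; "joint_velocities": joint speeds; "effort": joint torques, N m; "tcp_pos": TCP position; "eef_rot": TCP orientation; "wrist_force": force on the tool from outside, world axes, zero at the start; "ft_torque": the same for the moment, N m; "grip_width": finger opening in m; "finger_force": force on a finger pad.
Only numpy, scipy, OpenCV 4.12 (cv2) and the standard library are available. Lean on these libraries where they do the work, as an engineer would, in place of code of your own. Each camera call takes 0.05 s, during which the arm holds its last target. There are 200 camera calls.

## Working session

There is one attempt and no reset: what is moved stays moved. The work goes in short steps, each a Python script; the robot and the scene stay as the last script left them, time stands still between calls to the robot, and variables do not carry over. Pictures are saved under pics/ and viewed, at most 10 in all, crops included, and the job is handed in when it is done.

```bash
ls; mkdir -p pics; python3 - <<'E'
from plant import r
import cv2,json,numpy as np
for n in("top","scene"):
    c=r.camera(n); cv2.imwrite(f"pics/{n}0.png",c["pixels"][:,:,::-1]); 
    print(n,np.round(c["camera_matrix"],1).tolist(),np.round(c["dist_coeffs"],3),np.round(c["pose"],3).tolist())
c=r.camera("wrist");print(np.round(c["hand_eye"],3).tolist(),np.round(c["camera_matrix"],1).tolist()); print(r.state())
E
```

```text
pics
top [[427.6, 0.0, 320.9], [0.0, 427.6, 200.9], [0.0, 0.0, 1.0]] [-0.03  0.    0.    0.    0.  ] [[-0.03, -0.993, 0.117, 0.401], [-0.999, 0.033, 0.022, -0.262], [-0.026, -0.116, -0.993, 1.047], [0.0, 0.0, 0.0, 1.0]]
scene [[380.6, 0.0, 318.4], [0.0, 380.6, 194.7], [0.0, 0.0, 1.0]] [0.029 0.    0.    0.    0.   ] [[0.72, -0.321, 0.616, -0.026], [-0.694, -0.345, 0.631, -0.785], [0.01, -0.882, -0.472, 0.493], [0.0, 0.0, 0.0, 1.0]]
[[0.001, -0.956, -0.293, 0.076], [1.0, 0.0, 0.001, -0.0], [-0.001, -0.293, 0.956, -0.072], [0.0, 0.0, 0.0, 1.0]] [[320.6, 0.0, 318.9], [0.0, 320.6, 197.9], [0.0, 0.0, 1.0]]
{'clock': 0.15, 'joint_pos': array([-1.00877824,  0.50168564, -0.42683169,  1.55120769,  0.22082795,
        1.13827971, -0.21030408]), 'joint_velocities': array([-0.00070341, -0.00281253, -0.000109  , -0.00242848,  0.00138719,
        0.00054608, -0.0008731 ]), 'effort': array([-6.69996167e-03, -5.70035148e+01, -5.82535163e+00, -2.81283563e+01,
        1.05711297e-02,  7.90395396e-03,  2.76912112e-05]), 'tcp_pos': array([0.19126817, 0.62078188, 0.30306536]), 'eef_rot': array([-1.37994089e-04,  1.48829134e-01,  9.88862633e-01, -7.50049072e-04]), 'wrist_force': array([-0.4181378 ,  0.53032077,  0.37114206]), 'ft_torque': array([-0.03691474, -0.00157334, -0.01243437]), 'finger_force': 0.0, 'grip_width': 0.08519923540596996}
```

View pics/top0.png

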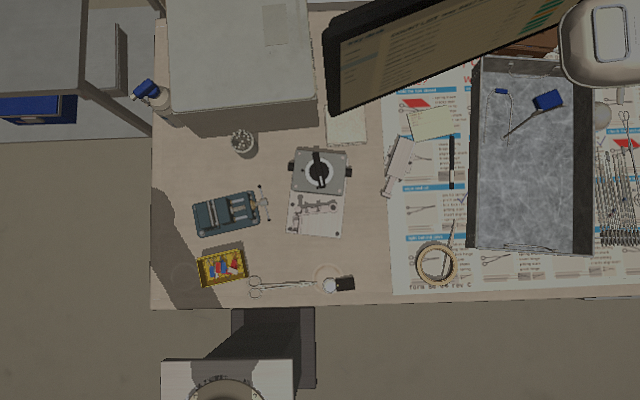

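View pics/scene0.png

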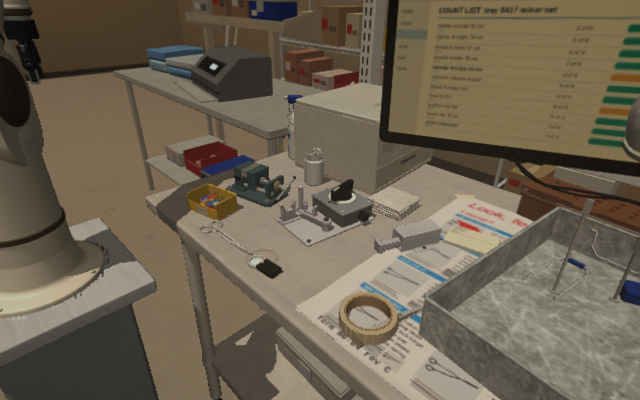

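The top view shows the isolator at about (317,185), the sleeve at about (405,165), the gauze at (345,123), the pot at (243,145) and the loupe at (338,284). Next I'll enlarge these areas.

```bash
cat > h.py <<'E'
from plant import r
import numpy as np, cv2
from scipy.spatial.transform import Rotation as R
def rays(c,px,T=None):
    T=c["pose"] if T is None else T
    u=cv2.undistortPoints(np.array(px,float).reshape(-1,1,2),np.array(c["camera_matrix"]),np.array(c["dist_coeffs"]))[:,0]
    d=np.c_[u,np.ones(len(u))]@np.array(T)[:3,:3].T
    return np.array(T)[:3,3],d
def onz(c,px,z,T=None):
    o,d=rays(c,px,T); return o+d*((np.broadcast_to(z,len(d))-o[2])/d[:,2])[:,None]
def tri(c1,p1,c2,p2,T1=None,T2=None):
    o1,d1=rays(c1,p1,T1);o2,d2=rays(c2,p2,T2);out=[]
    for a,b in zip(d1,d2):
        s=np.linalg.lstsq(np.c_[a,-b],o2-o1,rcond=None)[0]; x=o1+a*s[0];y=o2+b*s[1]
        out.append(np.r_[(x+y)/2,np.linalg.norm(x-y)])
    return np.array(out)
def toolT():
    s=r.state();T=np.eye(4);q=s["eef_rot"];T[:3,:3]=R.from_quat(np.r_[q[1:],q[0]]).as_matrix();T[:3,3]=s["tcp_pos"];return T
def down(yaw):  # tool z down, tool y axis (closing) along world angle yaw
    y=np.array([np.cos(yaw),np.sin(yaw),0]);z=np.array([0,0,-1.]);x=np.cross(y,z)
    q=R.from_matrix(np.c_[x,y,z]).as_quat();return np.r_[q[3],q[:3]]
def proj(c,P,T=None):
    T=np.linalg.inv(c["pose"] if T is None else T)
    return cv2.projectPoints(np.array(P,float).reshape(-1,3),cv2.Rodrigues(T[:3,:3])[0],T[:3,3],np.array(c["camera_matrix"]),np.array(c["dist_coeffs"]))[0][:,0]
E
python3 - <<'E'
import cv2
a=cv2.imread("pics/top0.png")[100:250,270:470]
cv2.imwrite("pics/topc.png",cv2.resize(a,None,fx=4,fy=4,interpolation=cv2.INTER_CUBIC))
a=cv2.imread("pics/scene0.png")[160:270,270:450]
cv2.imwrite("pics/scenec.png",cv2.resize(a,(792,484),interpolation=cv2.INTER_CUBIC))
E
```

```text
(no output)
```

View pics/topc.png

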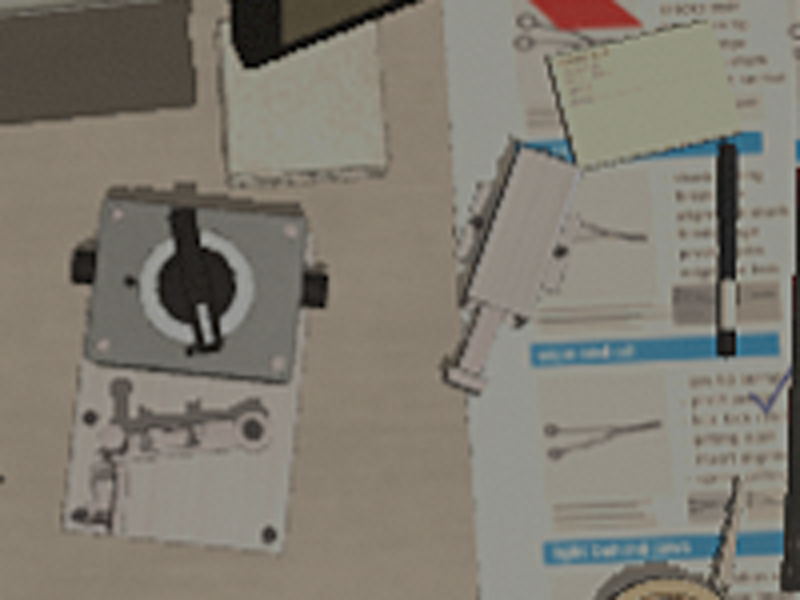

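View pics/scenec.png

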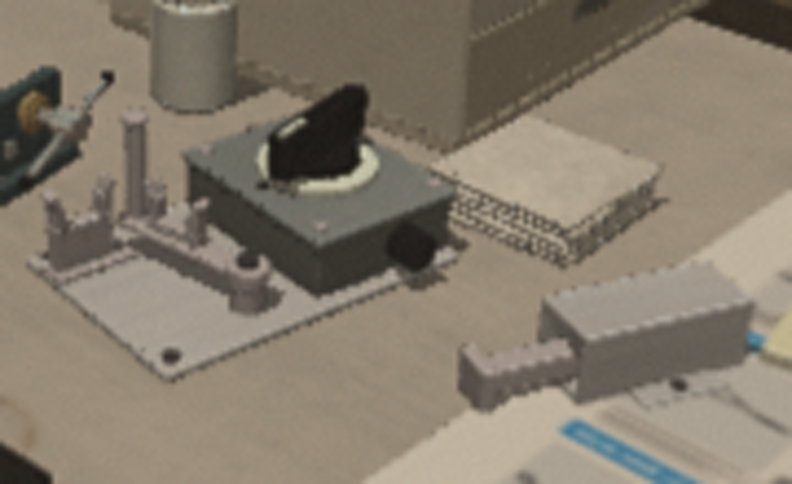

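In the top crop, the box top corners are (85,358), (108,198), (303,215) and (290,382). The hasp pivot is at (253,430) and the post head at (122,387). The sleeve top corners are (467,303), (528,330), (578,165) and (515,140), and the bar head is at about (465,380). The scene crop shows the same corners, so I can triangulate.

```bash
python3 - <<'E'
from h import *
np.set_printoptions(precision=4,suppress=True)
ct=r.camera("top");cs=r.camera("scene")
t=lambda p:(np.array(p,float)+.5)/4-.5+[270,100]
s=lambda p:(np.array(p,float)+.5)/4.4-.5+[270,160]
# FL? names: box FL,BL,FR ; post head; pivot top; sleeve ML,MR,BR,BL ; bar head top front-left / right
T=[(85,358),(303,215),(290,382),(122,387),(253,428),(467,303),(528,330),(578,165),(515,140),(447,371),(479,389)]
S=[(187,157),(455,187),(320,242),(134,112),(248,259),(542,302),(583,343),(752,297),(703,263),(461,347),(487,355)]
print(tri(ct,t(T),cs,s(S)))
print("box",onz(ct,t([(85,358),(108,198),(303,215),(290,382)]),.045))
print("plate",onz(ct,t([(64,529),(280,551)]),.006), "screws", onz(ct,t([(79,515),(269,534),(90,418)]),.006))
print("sleeve",onz(ct,t(T[5:9]),.040))
print("loupe/gauze/pot",onz(ct,[(340,284),(346,123),(243,145)],.02))
E
```

```text
[[ 0.5506 -0.1697  0.04    0.0016]
 [ 0.631  -0.3015  0.0438  0.0012]
 [ 0.5314 -0.291   0.0448  0.0013]
 [ 0.5153 -0.1859  0.088   0.0264]
 [ 0.5047 -0.2673  0.0352  0.0016]
 [ 0.5762 -0.3985  0.0392  0.002 ]
 [ 0.5589 -0.434   0.0408  0.0031]
 [ 0.6571 -0.468   0.0395  0.0007]
 [ 0.6745 -0.4312  0.0354  0.002 ]
 [ 0.536  -0.3845  0.0246  0.003 ]
 [ 0.5253 -0.404   0.0346  0.0029]]
box [[ 0.5493 -0.1696  0.045 ]
 [ 0.6457 -0.1855  0.045 ]
 [ 0.6311 -0.3019  0.045 ]
 [ 0.5309 -0.2905  0.045 ]]
plate [[ 0.4503 -0.1509  0.006 ]
 [ 0.4329 -0.2819  0.006 ]] screws [[ 0.4585 -0.1602  0.006 ]
 [ 0.4434 -0.2756  0.006 ]
 [ 0.5178 -0.1683  0.006 ]]
sleeve [[ 0.5754 -0.3976  0.04  ]
 [ 0.558  -0.4329  0.04  ]
 [ 0.6572 -0.4682  0.04  ]
 [ 0.6739 -0.4313  0.04  ]]
loupe/gauze/pot [[ 0.3225 -0.2787  0.02  ]
 [ 0.7134 -0.3073  0.02  ]
 [ 0.6672 -0.0511  0.02  ]]
```

```bash
python3 - <<'E'
from h import *
np.set_printoptions(precision=3,suppress=True)
for nm,p,ys in [("handle",(.589,-.237,.126),(1.713,3.0)),("post",(.515,-.188,.134),(.65,)),("postend",(.425,-.2565,.134),(.65,)),("bar",(.545,-.407,.078),(1.22,)),("barout",(.44,-.37,.078),(1.22,)),("place",(.46,-.219,.107),(-.138,))]:
  for y in ys:
    for k in(-np.pi,0):
      print(nm,round(y+k,2),r.solve_ik(p,down(y+k)))
print(tri(r.camera("top"),[(333,112)],r.camera("scene"),[(383,140)]))
t0=r.state()["clock"]
import itertools
for y in (1.6,-1.54):
  q=r.solve_ik((.50,-.32,.30),down(y)); print(q)
r.move_to((.50,-.32,.30),down(-1.54)); r.dwell(.3)
T=toolT();c=r.camera("wrist");print(r.state()["clock"]-t0)
np.savez("w1.npz",T=T,H=c["hand_eye"],img=c["pixels"])
cv2.imwrite("pics/w1.png",c["pixels"][:,:,::-1])
E
```

```text
handle -1.43 [-0.127  0.754  0.662  1.737 -0.589  0.859 -0.627]
handle 1.71 [ 0.336  0.649  0.005  1.72  -0.005  0.773  2.057]
handle -0.14 [ 0.027  0.691  0.435  1.732 -0.382  0.804  0.5  ]
handle 3.0 [-0.449  1.205  1.347  1.747 -1.237  1.301 -2.073]
post -2.49 [-0.376  0.719  0.904  1.962 -0.765  0.845 -1.538]
post 0.65 [ 0.072  0.534  0.287  1.948 -0.228  0.69   1.149]
postend -2.49 [-0.062  0.544  0.682  2.084 -0.537  0.692 -1.518]
postend 0.65 [ 0.233  0.466  0.309  2.074 -0.233  0.634  1.349]
bar -1.92 [ 0.153  0.902  0.679  1.62  -0.696  0.876 -0.813]
bar 1.22 [ 0.423  0.796  0.26   1.61  -0.267  0.771  2.02 ]
barout -1.92 [ 0.143  0.768  0.679  1.903 -0.713  0.729 -0.68 ]
barout 1.22 [ 0.344  0.685  0.401  1.896 -0.424  0.644  2.227]
place -3.28 [-0.438  0.89   1.126  2.067 -1.059  0.935 -1.982]
place -0.14 [-0.233  0.67   0.795  2.062 -0.739  0.718  0.905]
[[ 0.688 -0.273  0.18   0.003]]
[ 0.026  0.431  0.653  1.732 -0.292  1.079  2.375]
[-0.05   0.459  0.764  1.734 -0.352  1.092 -0.713]
3.8000000000000003
```

View pics/w1.png

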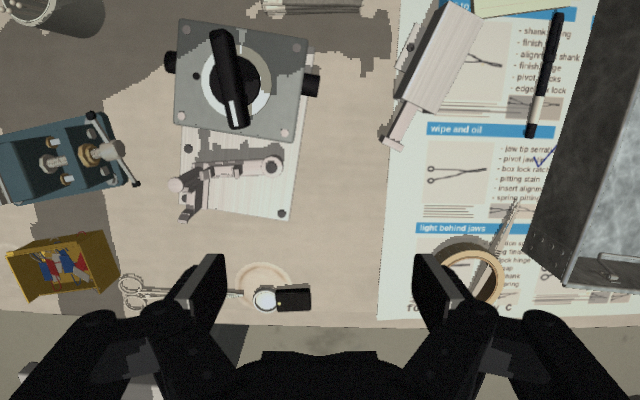

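The wrist view shows the isolator box at (177..313, 22..141), the handle along about (213,35)–(236,127), the hasp pivot at (274,165), the post at about (178,185) and the bar head at about (395,142). I'll enlarge it for exact corners.

```bash
python3 - <<'E'
import cv2
a=cv2.imread("pics/w1.png")[0:230,165:495]
cv2.imwrite("pics/w1c.png",cv2.resize(a,None,fx=2.4,fy=2.4,interpolation=cv2.INTER_CUBIC))
E
```

```text
(no output)
```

View pics/w1c.png

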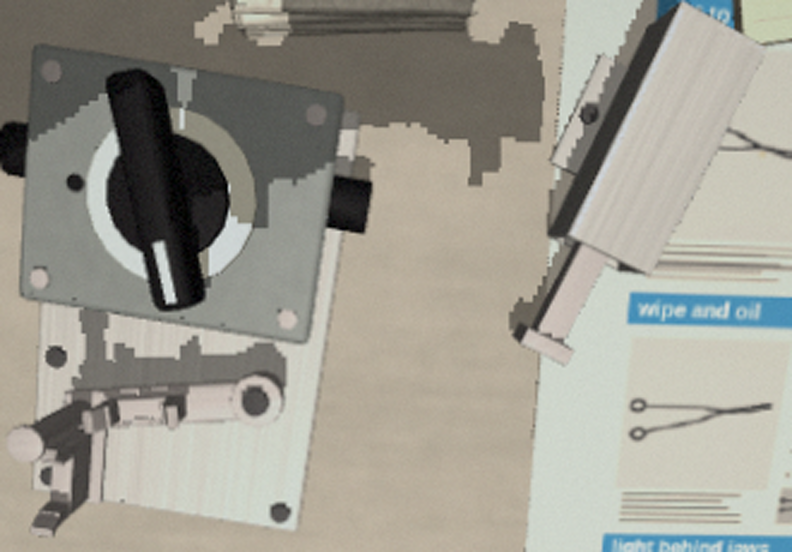

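Crop readings: box top (35,46), (344,96), (307,342), (21,297). Sleeve top is ML (573,238), MR (650,273), BR (763,55), BL (684,4). The handle ends are (131,72) and (180,308), the post head (25,442), the pivot (258,400), and the bar head top corners (527,332) and (573,352).

```bash
python3 - <<'E'
from h import *
np.set_printoptions(precision=4,suppress=True)
d=np.load("w1.npz");W=d["T"]@d["H"];cw=r.camera("wrist");ct=r.camera("top")
w=lambda p:(np.array(p,float)+.5)/2.4-.5+[165,0]
t=lambda p:(np.array(p,float)+.5)/4-.5+[270,100]
print("box",onz(cw,w([(21,297),(35,46),(344,96),(307,342)]),.045,W))
S=onz(cw,w([(573,238),(650,273),(763,55),(684,4)]),.040,W);print("sleeve",S)
print("handle",onz(cw,w([(131,72),(180,308)]),.082,W), "top",onz(ct,t([(183,210),(208,350)]),.082))
print("post",onz(cw,w([(25,442)]),.092,W),onz(ct,t([(122,387)]),.092),"pivot",onz(cw,w([(258,400)]),.033,W))
print("head",onz(cw,w([(527,332),(573,352)]),.028,W),"shank",onz(cw,w([(577,245),(537,332),(606,258),(556,343)]),.023,W))
Tp=[(467,303),(528,330),(578,165),(515,140),(122,387),(253,428),(85,358),(108,198),(303,215),(290,382)]
Wp=[(573,238),(650,273),(763,55),(684,4),(25,442),(258,400),(21,297),(35,46),(344,96),(307,342)]
print("tri",tri(ct,t(Tp),cw,w(Wp),T2=W))
print("cabinet",onz(ct,[(175,137),(325,118)],0))
def fit(model,pts):
    m=np.array(model)-np.mean(model,0);p=pts[:,:2];q=p-p.mean(0)
    a=np.arctan2(np.sum(m[:,0]*q[:,1]-m[:,1]*q[:,0]),np.sum(m*q));c,s=np.cos(a),np.sin(a)
    o=p.mean(0)-np.array([[c,-s],[s,c]])@np.mean(model,0);return o,a
M=[(0,.062),(.1,.062),(.1,-.062),(0,-.062)]
Ms=[(.03,.02),(.03,-.02),(.128,-.02),(.128,.02)]
for nm,m,p in(("iso w",M,onz(cw,w(Wp[6:]),.045,W)),("iso t",M,onz(ct,t(Tp[6:]),.045)),("slv w",Ms,S),("slv t",Ms,onz(ct,t(Tp[:4]),.04))): print(nm,fit(m,p))
E
```

```text
box [[ 0.5473 -0.171   0.045 ]
 [ 0.6443 -0.1843  0.045 ]
 [ 0.6281 -0.3053  0.045 ]
 [ 0.5315 -0.2919  0.045 ]]
sleeve [[ 0.5778 -0.4014  0.04  ]
 [ 0.565  -0.4356  0.04  ]
 [ 0.6519 -0.4712  0.04  ]
 [ 0.6683 -0.4369  0.04  ]]
handle [[ 0.6281 -0.2327  0.082 ]
 [ 0.5476 -0.2474  0.082 ]] top [[ 0.628  -0.2315  0.082 ]
 [ 0.546  -0.2434  0.082 ]]
post [[ 0.497  -0.1885  0.092 ]] [[ 0.5251 -0.1945  0.092 ]] pivot [[ 0.5035 -0.2692  0.033 ]]
head [[ 0.537  -0.388   0.028 ]
 [ 0.5289 -0.4094  0.028 ]] shank [[ 0.5751 -0.4078  0.023 ]
 [ 0.5366 -0.3935  0.023 ]
 [ 0.5701 -0.4212  0.023 ]
 [ 0.532  -0.4026  0.023 ]]
tri [[ 0.5765 -0.3991  0.0417  0.0044]
 [ 0.5623 -0.4374  0.0276  0.0067]
 [ 0.651  -0.4649  0.0544  0.0049]
 [ 0.6631 -0.4265  0.0689  0.0057]
 [ 0.514  -0.2031  0.1363  0.015 ]
 [ 0.5047 -0.2688  0.0367  0.0021]
 [ 0.5483 -0.1703  0.0449  0.0024]
 [ 0.644  -0.1859  0.0492  0.0013]
 [ 0.6312 -0.3036  0.037   0.0044]
 [ 0.5312 -0.2911  0.0409  0.001 ]]
cabinet [[ 0.7     0.1272  0.    ]
 [ 0.7345 -0.2557  0.    ]]
iso w (array([ 0.5382, -0.2315]), np.float64(-0.13343023187289257))
iso t (array([ 0.5397, -0.23  ]), np.float64(-0.1379682681412555))
slv w (array([ 0.5425, -0.4066]), np.float64(-0.38400181439342734))
slv t (array([ 0.5419, -0.4054]), np.float64(-0.34983899431938803))
```

```bash
cat >> h.py <<'E'
ISO=np.array([.539,-.2308]);YI=-.1355;SLV=np.array([.5424,-.4063]);YS=-.378
rot=lambda a:np.array([[np.cos(a),-np.sin(a)],[np.sin(a),np.cos(a)]])
iso=lambda x,y:ISO+rot(YI)@[x,y]
slv=lambda x,y=0:SLV+rot(YS)@[x,y]
P=lambda xy,z:np.r_[xy,z]
def st(m=""):
    s=r.state();print(m,"t%.2f"%s["clock"],"F",np.round(s["wrist_force"],1),"w %.4f"%s["grip_width"],"ff %.1f"%s["finger_force"],"p",np.round(s["tcp_pos"],4))
E
python3 - <<'E'
from h import *
c0=iso(.05,0);rad=.028
g=lambda a:P(c0-rad*np.array([np.cos(a),np.sin(a)]),.126)
a=.165
r.move_to(g(a)+[0,0,.06],down(a-np.pi/2));st("above")
r.servo_line(g(a),v=.1);st("down")
r.grasp(40);st("grip")
for b in np.linspace(a,YI+np.pi/2+.04,9)[1:]:
    r.servo_line(g(b),down(b-np.pi/2),v=.02);st("%.2f"%b)
r.release();r.servo_line(g(b)+[0,0,.07],v=.15);st("up")
E
```

```text
above t4.90 F [ 0.4 -1.4  0.1] w 0.0856 ff 0.0 p [ 0.5606 -0.2439  0.1868]
down t5.65 F [ 0.  -0.3  1. ] w 0.0855 ff 0.0 p [ 0.561  -0.2426  0.1262]
grip t6.28 F [-5.3 -0.5  4.4] w 0.0154 ff 51.8 p [ 0.5586 -0.2431  0.1261]
0.33 t6.66 F [-6.3 -3.1  6.2] w 0.0154 ff 51.9 p [ 0.5599 -0.248   0.1261]
0.49 t7.03 F [-6.2 -2.5  5. ] w 0.0152 ff 51.7 p [ 0.5619 -0.2527  0.1261]
0.66 t7.41 F [-4.8 -4.5  3.3] w 0.0157 ff 51.6 p [ 0.5646 -0.2569  0.1261]
0.82 t7.78 F [-4.2 -5.7  1.2] w 0.0153 ff 51.5 p [ 0.568  -0.2606  0.1261]
0.98 t8.16 F [-4.1 -5.6  1.3] w 0.0151 ff 51.3 p [ 0.5719 -0.2638  0.1261]
1.15 t8.53 F [-2.  -6.2 -1.8] w 0.0152 ff 51.1 p [ 0.5764 -0.2662  0.1262]
1.31 t8.91 F [-0.4 -7.3 -2.5] w 0.0154 ff 50.9 p [ 0.5812 -0.2679  0.1262]
1.48 t9.28 F [-1.7 -6.2 -1.5] w 0.0152 ff 55.6 p [ 0.5853 -0.269   0.1262]
up t10.58 F [-1.2  0.3 -0.1] w 0.0851 ff 0.0 p [ 0.5856 -0.2652  0.1956]
```

```bash
python3 - <<'E'
from h import *
pv=iso(-.03,-.042);th=.21
p=pv+.08*np.array([np.cos(YI+np.pi/2+th),np.sin(YI+np.pi/2+th)]);print(pv,p)
r.move_to(P(p,.24),down(.65));r.dwell(.2);st()
T=toolT();c=r.camera("wrist");W=T@c["hand_eye"];np.savez("w2.npz",W=W)
cv2.imwrite("pics/w2.png",c["pixels"][:,:,::-1])
print("pred post",proj(c,[P(p,.092),P(p,.04),P(pv,.04),P(iso(.05,.042),.082),P(iso(.05,-.042),.082)],W))
E
```

```text
[ 0.50360138 -0.26836245] [ 0.49764689 -0.18858436]
 t11.38 F [ 0.6 -0.3  0.2] w 0.0855 ff 0.0 p [ 0.498  -0.1893  0.2391]
pred post [[320.57686265 208.51372304]
 [320.30214353 189.27497754]
 [274.00073279 258.16695871]
 [409.22233606 278.91688033]
 [335.37950828 338.6516642 ]]
```

View pics/w2.png

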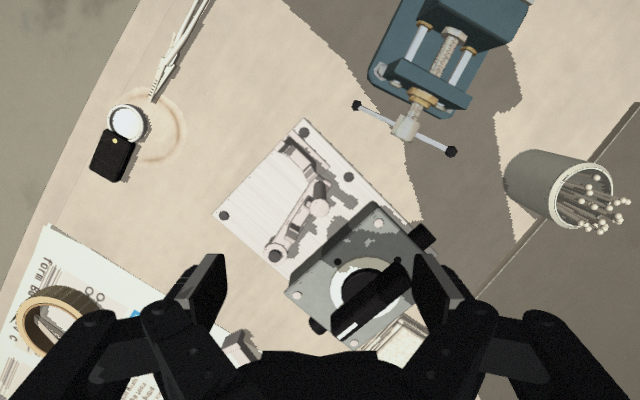

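The post head at (320,208) matches the prediction, and the handle lies along own y, so it is off. Next I'll pinch the post and swing the hasp.

```bash
python3 - <<'E'
from h import *
pv=iso(-.03,-.042)
g=lambda th:P(pv+.08*np.array([np.cos(YI+np.pi/2+th),np.sin(YI+np.pi/2+th)]),.134)
r.servo_line(g(.21),v=.15);r.grasp(25);st("grip")
for th in np.linspace(.21,np.pi/2+.03,10)[1:]:
    r.servo_line(g(th),v=.06);st("%.2f"%th)
r.dwell(.2);st();r.release();r.servo_line(g(th)+[0,0,.07],v=.2)
# to bar hover
p=slv(.006);print(p)
r.move_to(P(p,.17),down(YS-np.pi/2));r.dwell(.2);st("bar hover")
T=toolT();c=r.camera("wrist");W=T@c["hand_eye"];np.savez("w3.npz",W=W)
cv2.imwrite("pics/w3.png",c["pixels"][:,:,::-1])
print(np.round(proj(c,[P(slv(.03,.02),.04),P(slv(.03,-.02),.04),P(slv(-.016,.012),.028),P(slv(-.016,-.012),.028),P(iso(-.11,-.042),.092)],W)))
E
```

```text
grip t12.97 F [-1.2 -0.1  2.8] w 0.0128 ff 24.3 p [ 0.4978 -0.1887  0.1342]
0.36 t13.32 F [0.8 2.4 3.8] w 0.0129 ff 24.5 p [ 0.4851 -0.1902  0.1342]
0.52 t13.68 F [-0.4  5.   6.9] w 0.0128 ff 24.7 p [ 0.4729 -0.1932  0.1341]
0.67 t14.04 F [-2.2  6.9  9.7] w 0.0127 ff 24.7 p [ 0.4612 -0.1981  0.134 ]
0.83 t14.40 F [-3.2  4.2  8.7] w 0.0126 ff 24.8 p [ 0.4507 -0.2059  0.1338]
0.98 t14.76 F [-1.4  3.7  5.7] w 0.0129 ff 24.7 p [ 0.4425 -0.215   0.1338]
1.14 t15.12 F [-2.9  3.6  4.3] w 0.0131 ff 24.7 p [ 0.4352 -0.2254  0.1338]
1.29 t15.47 F [-0.5  1.7  2.4] w 0.0129 ff 24.6 p [ 0.4302 -0.2362  0.1338]
1.45 t15.83 F [-0.1  0.6 -1.2] w 0.0129 ff 24.5 p [ 0.4262 -0.2484  0.1339]
1.60 t16.19 F [ 2.5  8.6 -0.3] w 0.0126 ff 24.8 p [ 0.4249 -0.2579  0.1338]
 t16.39 F [ 1.8  8.4 -0.2] w 0.0127 ff 24.8 p [ 0.4249 -0.2579  0.1338]
[ 0.54797643 -0.40851437]
bar hover t19.65 F [ 0.3 -0.1 -0.2] w 0.0852 ff 0.0 p [ 0.5478 -0.4085  0.1701]
[[288. 179.]
 [349. 179.]
 [302. 237.]
 [335. 237.]
 [185. 464.]]
```

View pics/w3.png

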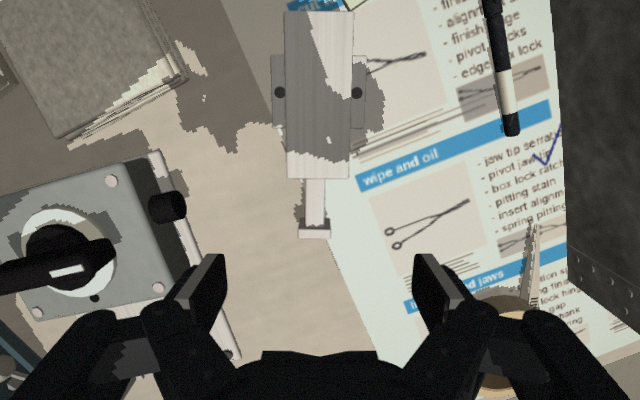

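The mouth corners at (286,178) and (349,178) match the prediction. The bar head is centred at (314.5,233), about 2 mm left of the axis. I'll draw it out, lay it on the table and regrip it at mid length.

```bash
python3 - <<'E'
from h import *
y=.002;d=down(YS-np.pi/2)
r.servo_line(P(slv(.010,y),.081),v=.12);st("down")
r.grasp(60);st("grip")
r.servo_line(P(slv(.010,y),.0825),v=.03);st("lift")
for x in(-.03,-.07,-.107): r.servo_line(P(slv(x,0),.0825),v=.08);st(x)
r.servo_line(P(slv(-.107),.0775),v=.04);r.dwell(.1);st("lowered")
r.release();r.dwell(.1)
r.servo_line(P(slv(-.107),.16),v=.2)
r.servo_line(P(slv(-.063),.16),v=.2);r.dwell(.2);st()
T=toolT();c=r.camera("wrist");W=T@c["hand_eye"]
cv2.imwrite("pics/w4.png",c["pixels"][:,:,::-1])
print(np.round(proj(c,[P(slv(x,yy),.024) for x in(.007,-.133) for yy in(.012,-.012)]+[P(iso(-.08,-.042),.057),P(iso(-.08,.042),.057),P(iso(-.11,-.042),.092)],W)))
E
```

```text
down t20.59 F [ 0.3 -0.3  0.3] w 0.0857 ff 0.0 p [ 0.5527 -0.4087  0.0817]
grip t21.25 F [0.5 0.6 2.9] w 0.0123 ff 61.4 p [ 0.5525 -0.4083  0.0814]
lift t21.50 F [ 0.2 -0.4 -2.2] w 0.0123 ff 60.8 p [ 0.5521 -0.4077  0.0819]
-0.03 t22.15 F [ 0.1 -0.4 -2. ] w 0.0122 ff 60.8 p [ 0.515  -0.3952  0.0826]
-0.07 t22.80 F [-0.1  0.2 -3. ] w 0.0123 ff 60.8 p [ 0.4781 -0.3807  0.0828]
-0.107 t23.41 F [ 0.3 -0.1 -3.1] w 0.0119 ff 60.8 p [ 0.4436 -0.367   0.0827]
lowered t23.78 F [-2.4  3.8 19.1] w 0.0120 ff 63.4 p [ 0.4444 -0.3677  0.0797]
 t25.71 F [-0.1  1.3 -0.8] w 0.0854 ff 0.0 p [ 0.4825 -0.3828  0.1592]
[[299. 103.]
 [337. 103.]
 [302. 298.]
 [334. 298.]
 [166. 328.]
 [ 60. 347.]
 [160. 407.]]
```

View pics/w4.png

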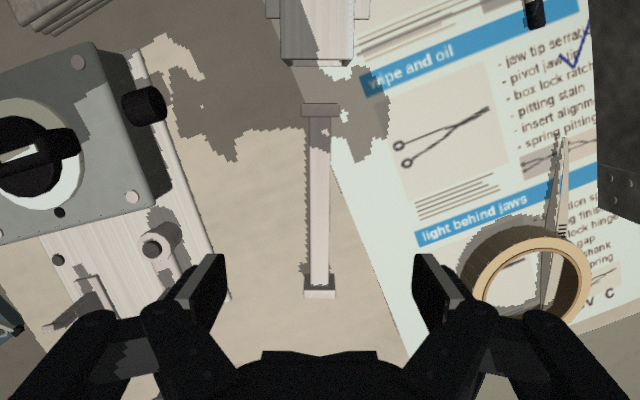

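The bar lies flat, with its heads at rows 103 and 298, cols about 319, within 1 mm of the prediction. Next I'll regrip it at the middle and place it.

```bash
python3 - <<'E'
from h import *
r.servo_line(P(slv(-.063),.076),v=.12);st("down")
r.grasp(60);st("grip")
r.servo_line(P(slv(-.063),.19),v=.15);st("lift")
p=iso(-.08,0);print(p)
r.move_to(P(p,.19),down(YI));st("over")
r.servo_line(P(p,.135),v=.1);r.dwell(.2);st("z.135")
for z in(.122,.114,.110): r.servo_line(P(p,z),v=.03);r.dwell(.1);st(z)
print(R.from_matrix(toolT()[:3,:3]).as_euler("zyx"))
E
```

```text
down t26.61 F [-0.6 -1.1  0.5] w 0.0851 ff 0.0 p [ 0.4841 -0.3836  0.0765]
grip t27.27 F [-0.3  1.4  5.2] w 0.0125 ff 59.9 p [ 0.484  -0.3831  0.0764]
lift t28.18 F [ 0.7  0.7 -2.9] w 0.0123 ff 59.1 p [ 0.4834 -0.3823  0.189 ]
[ 0.45973329 -0.21999314]
over t29.38 F [ 0.  -0.6 -3.5] w 0.0128 ff 59.0 p [ 0.4595 -0.2206  0.1896]
z.135 t30.27 F [ 0.1 -0.4 -2.6] w 0.0127 ff 59.0 p [ 0.4603 -0.2202  0.1357]
0.122 t30.96 F [-0.4  0.  -2.7] w 0.0124 ff 59.0 p [ 0.4598 -0.22    0.122 ]
0.114 t31.48 F [-0.3 -1.5 -2.5] w 0.0123 ff 59.0 p [ 0.4597 -0.22    0.114 ]
0.11 t31.86 F [-0.  -0.1 -2.1] w 0.0125 ff 59.0 p [ 0.4597 -0.22    0.11  ]
[-1.43528309e+00 -1.06772313e-04 -3.14157009e+00]
```

```bash
python3 - <<'E'
from h import *
p=iso(-.08,0)
for z in(.1085,.1075,.1065,.1055):
    r.servo_line(P(p,z),v=.02);r.dwell(.1);st(z)
    if r.state()["wrist_force"][2]>2: break
r.release();r.dwell(.2);st("rel")
r.servo_line(P(p,.20),v=.12)
r.move_to(P(p+[-.0,.0],.27),down(YI));r.dwell(.3);st()
T=toolT();c=r.camera("wrist");W=T@c["hand_eye"]
print(np.round(proj(c,[P(iso(-.08+a,b),.055) for b in(.07,-.07) for a in(-.012,.012)],W)))
im=c["pixels"][60:360,140:540,::-1]
cv2.imwrite("pics/w5.png",cv2.resize(im,None,fx=2,fy=2,interpolation=cv2.INTER_CUBIC))
E
```

```text
0.1085 t32.21 F [ 0.3 -0.5 -2. ] w 0.0122 ff 59.0 p [ 0.4597 -0.22    0.1085]
0.1075 t32.56 F [-0.2  0.8 -3.4] w 0.0126 ff 59.0 p [ 0.4598 -0.22    0.1075]
0.1065 t32.91 F [-0.6  0.2  1.7] w 0.0125 ff 59.8 p [ 0.4599 -0.22    0.1067]
0.1055 t33.26 F [-4.   2.1 14.1] w 0.0122 ff 61.2 p [ 0.4599 -0.22    0.1066]
rel t34.16 F [-0.5  0.3 -0.5] w 0.0857 ff 0.0 p [ 0.4597 -0.22    0.1055]
 t35.78 F [ 0.2 -0.4  0.2] w 0.0855 ff 0.0 p [ 0.459  -0.2197  0.2687]
[[308. 106.]
 [336. 106.]
 [309. 254.]
 [334. 254.]]
```

View pics/w5.png

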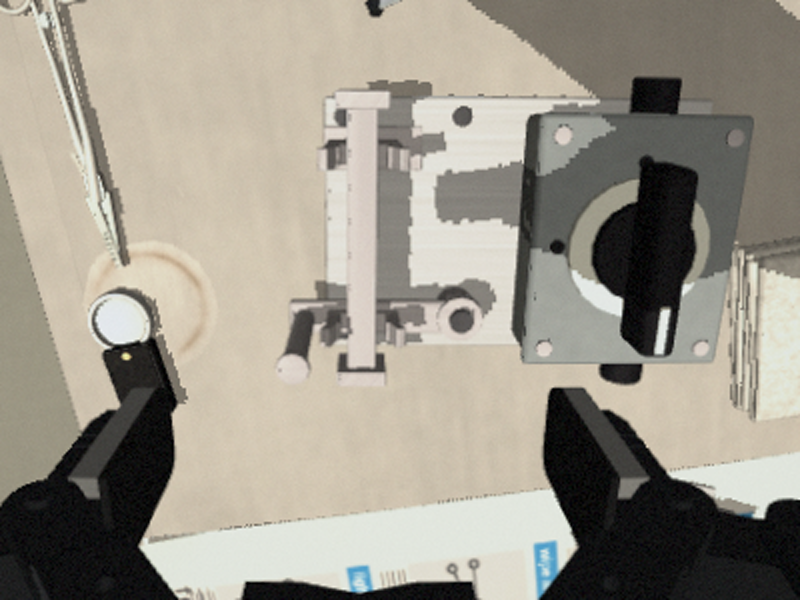

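The bar rests in both saddles with its heads outside, at (363,98) and (362,378), and the hasp is square out. One numeric check of the handle and hasp angles from this view comes before handing in.

```bash
python3 - <<'E'
from h import *
T=toolT();c=r.camera("wrist");W=T@c["hand_eye"]
u=lambda x,y:(np.array([x,y])+.5)/2-.5+[140,60]
h=onz(c,[u(667,163),u(650,352)],.082,W)[:,:2] # handle ends, top-face middle
d=h[0]-h[1];print("handle rel",(np.arctan2(d[1],d[0])-YI),np.linalg.norm(d),h.mean(0),iso(.05,0))
b=onz(c,[u(534,113),u(752,117),u(715,362),u(522,362)],.045,W)[:,:2];print("box y dirs",[np.arctan2(*(v[::-1]))-YI for v in(b[0]-b[3],b[1]-b[2])])
q=onz(c,[u(293,370)],.092,W)[0,:2];pv=onz(c,[u(460,320)],.033,W)[0,:2];v=q-pv
print("post",q,iso(-.11,-.042),"hasp",(np.arctan2(v[1],v[0])-YI-np.pi/2)%(2*np.pi),np.linalg.norm(v))
E
```

```text
handle rel 1.6193080381974387 0.08325631319627268 [ 0.5838646  -0.23447285] [ 0.5885417  -0.23755429]
box y dirs [np.float64(1.5999912473461309), np.float64(1.5886579487100403)]
post [ 0.42416674 -0.25842375] [ 0.42433467 -0.25755559] hasp 1.5743287510866488 0.07981169021934267
```

Both joints are at their stops within measuring error, so I'm handing in.

```bash
python3 -c "
from plant import r
print(r.close_job())"
```

```text
the job is handed in; nothing more can be done
None
```

The job is handed in at about 36 s: the handle was turned fully off first, then the hasp swung fully out, and the lock bar lies in both saddles with its heads outside; the swab pot, gauze pack and loupe were left alone.

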